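Gauge a cart leg piece on the bench thickness gauge

TASK

Take the aluminium leg piece out of its stall, lay it flat in the channel of the bench gauge and slide it in under the raised foot, fully home against the end stop. Then lower the gauge head by its black knob until the sprung foot rests on the leg piece and is pushed in by about 3 mm (never as far as 7 mm), let go and leave it standing like that. Leave the other things on the table where they are.

Things in the scene. Friction and masses are not known exactly. Their poses are not given: they have to be found in the camera images.
- legpiece: The leg piece: a plain aluminium bar with grey plastic ends, 140 long (its x) x 30 wide (y) x 24 mm high (z), about 0.22 kg; both ends are alike. Origin: centre of its underside. It lies in the stall with its underside 6 mm above the table.
- leg_mid (a point): The centre of the leg piece (12 mm above its underside).
- stall: Fixed stall: dark plate 170 (x) x 75 (y) x 6 mm; four plywood cheeks, tops 40 mm above the table, stand 2.5 mm beside the piece's two end parts, so only its middle (26 mm each way from the stall's centre along x) can be gripped across. Origin: centre of its underside; the piece lies along its x, within 6 mm of its middle.
- stand: The fixed bench gauge. Origin: on the table, on the vertical axis of foot and knob; x points from the open mouth to the column, z up. Dark base plate 15 mm thick, x -150 to +115, y -55 to +55 mm. Square column 26 mm at x = +85 mm, 180 mm above the table.
- mouth (a point): Middle of the channel's open mouth, on the base plate's top, at stand x = -65, z = 15 mm. The channel runs from here along stand +x between two walls 10 mm thick and 22 mm high, inner faces at y = +-17.5 mm, to the end stop (20 mm high, face at x = +25 mm). The walls leave no room for fingers: grip the piece outside the mouth.
- home (a point): Where the leg piece's centre is when it lies fully home against the stop: stand x = -45, y = 0, z = 27 mm, axes as the stand. Its middle is then between the walls, its outer end at stand x = -115 mm.
- knob (a point): Grip point on the gauge head's black round knob (30 mm across, 34 mm high), on the foot's axis: 22 mm above the top of the grey head and 12 mm below the knob's top. The head under it is 40 mm wide, 40 mm high, from stand x = -40 to beyond the column; its underside is 62 mm below this point (96 mm above the table when fully raised).
- head (a joint): How far the gauge head has been lowered along its column: 0 (fully raised) to 0.052 m. It moves with a drag of about 11 N (less the head's own weight of about 3.7 N when going down) and stays where it is left. It starts 0 to 15 mm down.
- foot (a joint): The reading: how far the foot (a steel disc 20 mm across on the knob's axis) is pushed up into its brass sleeve, 0 (free) to 0.008 m (bottomed). 2 N per mm, so 3 mm adds about 6 N to the head's drag. Free, the disc's underside is 25 mm below the head's underside, give or take 6 mm: the sleeve is clamped differently each time, so feel for the piece (its top is 39 mm above the table).
- offcut: Bystander, leave alone: flat aluminium offcut 70x30x12 mm. Origin: centre of its underside.
- caster: Bystander, leave alone: black rubber caster wheel lying flat, 64 mm across, 30 mm high. Origin: centre of its underside.
- driver: Bystander, leave alone: screwdriver lying down. Origin: centre of its underside.
- cup: Bystander, leave alone: white cup, 72 mm across, 85 mm high. Origin: centre of its underside.
- jar: Bystander, leave alone: clear jar, 60 mm across, 80 mm high. Origin: centre of its underside.
- capbox: Bystander, leave alone: open cardboard box 120x90x45 mm. Origin: centre of its underside.
- collar: Bystander, leave alone: grey plastic ring 48 mm across, 22 mm high. Origin: centre of its underside.
Not all that is in view belongs to the job. Leave any orange look-alike of the legpiece alone.

How it is judged:
By the outcome, as a careful person would: the job done as asked, in the order asked, and still so for the second after the job is handed in, with the robot touching nothing.
It also fails if it takes over 67 s, if anything falls off the work surface, if the arm or the gripper's body presses on something with over 40 N, if the wrist force passes 120 N, or if a joint passes its speed limit or range.

ROBOT

A 7-joint arm with a two-finger parallel gripper is mounted at the origin on the work surface. World frame = base frame: x ahead of the robot, y to its left, z up, the work surface at z = 0. Lengths are in m, angles in rad, forces in N, time in s.
With the tool pointing down it reaches from about 0.4 to 0.85 m from the base axis. Payload 10.4 kg.
Tool frame: the origin (TCP) lies midway between the tips of the shut fingers; the grasp point (between the pads) lies 19 mm behind it; z points along the fingers, y is the line along which they close (so a half turn about z gives the same grasp; the last joint's range is limited). The gripper opens to 87 mm and grips with 3 to 60 N. Pads are 19 mm wide; open, the fingers measure 117 mm over their backs; the gripper's body (75 mm by 190 mm) begins 51 mm behind the grasp point.
Start: joints at [-1.124, 0.332, -0.065, 1.46, 0.022, 1.35, -0.088], TCP at [0.283, 0.557, 0.223] pointing down, gripper open.
Joint ranges: [-2.6, 2.6], [-0.5, 2.12], [-1.47, 1.34], [0.16, 2.42], [-1.27, 4.41], [0.06, 2.06], [-2.6, 2.6]. Speed limits (rad/s): [2.22, 2.22, 2.79, 2.79, 3.14, 3.14, 3.14].

INTERFACE

Orientations are given as a rotation vector (axis times angle).
In Python, from bench import manip, viewer, spotter gives the robot as it stands. The module is installed in compiled form; this text tells all that it offers.
- The arm moves only by the tool drive_tool, never from a script. Its argument "deltas" is a list of rows, each an object with "gripper": the opening, from 0 (shut) to 1 (fully open); "linear": the shift along the tool's x, y, z each as a share of 150 mm, from -1 to 1, a list of three; "spin": the turn about the tool's z as a share of 90 degrees, from -1 to 1. In form: [{"gripper": gripper, "linear": [x, y, z], "spin": spin}, ...]. A call has 1 to 10 rows; each row shifts and turns the commanded pose from where the row before left it, along the tool's axes as they then stand; what a row does not reach is not made up. A row lasts 1/10 s, in which the tool goes at most 50 mm and 8.59 degrees, less where a joint would pass 70% of its speed; a pose out of reach is approached as far as the arm can. A call with a number of a shift or a turn outside -1 to 1 is refused whole. A call with a gripper value outside its range is refused whole. The fingers move at their own pace and stop on an object; "grip_force" is the grip in N (left out, the last holds). Time passes only in rows, so rows that do not move let the fingers close. It gives the time, the measured TCP pose, the force, the opening and the grip force at its end, in the units of the state.
- manip.observe(): the state, without advancing time (a new reading comes with each control period).
- viewer.get_image(name): name is "scene" or "top"; returns the picture (480x640x3 uint8, red, green, blue); there is no depth.
- viewer.camera_model(name): a dict with "fx", "fy", "cx", "cy" (pixels), "k1" (the pictures are not rectified: a ray, as slopes to the right and down, at radius r is drawn at 1 + k1 r^2 times it, then the intrinsics apply), "view" (4x4, takes a point from world to camera coordinates). Camera axes: x right, y down, z forward; pixel columns grow to the right and rows downward; lengths in m; the calibration is good to about 2 mm. A picture is of the moment at which its call begins. camera_model takes no time and is no camera call.
- manip.hand_in(): hands the job in; it is judged then, once.
Trained networks look in the newest picture that a camera, given by its name, has taken for a name from the list of things; names that differ only in an ending like _2 or _b are one class to them, and where a whole thing is asked for, a point or a joint stands for the part that bears it (a point fixed in the world has none). Each returns a list of dicts, best first, with "score" (0 to 1); they miss things now and then, are a little off and sometimes report something else, mostly with a low value. They report only what shows in the picture. A call takes as long as a camera call. They do not tell look-alikes from the thing itself.
- spotter.spot_in(camera, label): "centre" ([column, row] in pixels, amid what is visible of it).
- spotter.silhouettes(camera, label): "mask" (480x640 bool, what is visible of it) and "centre" ([column, row] in pixels, amid what is visible of it).
The state is a dict: "time": time; "q": joint angles; "qd": joint speeds; "effort": joint torques, N m; "tcp_pos": TCP position; "eef_rot": TCP orientation; "force": force on the tool from outside, world axes, zero at the start; "wrist_torque": the same for the moment, N m; "opening": finger opening in m; "grasp_force": force on a finger pad.
Only numpy, scipy, OpenCV 4.12 (cv2) and the standard library are available. Lean on these libraries where they do the work, as an engineer would, in place of code of your own. Each camera call takes 0.05 s, during which the arm holds its last target. There are 200 camera calls.

## Working session

There is one attempt and no reset: what is moved stays moved. The work goes in short steps, Python scripts to look and compute and a tool call to move; the robot and the scene stay as the last step left them, time stands still between calls to the robot, and variables do not carry over. Pictures are saved under pics/ and viewed, at most 10 in all, crops included, and the job is handed in when it is done.

Besides the shell and the picture viewer there is one more tool, called after "Call:" as name([rows], argument=value, ...), one row to a line, values as JSON. drive_tool: Moves the arm, as the interface text tells. Its arguments: {"type":"object","properties":{"deltas":{"type":"array"},"grip_force":{"type":"number"}},"required":["deltas"]}

```bash
mkdir -p pics; python3 - <<'E'
from bench import manip, viewer, spotter
import cv2, numpy as np
s=manip.observe(); print({k:np.round(v,3).tolist() for k,v in s.items()})
for n in ("scene","top"):
    im=viewer.get_image(n); cv2.imwrite(f"pics/{n}0.png",im[:,:,::-1])
    c=viewer.camera_model(n); print(n,{k:np.round(v,4).tolist() for k,v in c.items()})
    for l in ("legpiece","stall","stand","knob","foot","head"):
        print(n,l,[(round(d["score"],2),np.round(d["centre"],1).tolist()) for d in spotter.spot_in(n,l)][:4])
E
```

```text
{'time': 0.0, 'q': [-1.124, 0.333, -0.065, 1.461, 0.022, 1.35, -0.088], 'qd': [0.001, 0.0, 0.0, 0.002, 0.002, -0.001, -0.0], 'effort': [-0.0, -62.324, 0.025, -38.99, -0.061, 0.04, 0.0], 'tcp_pos': [0.283, 0.557, 0.222], 'eef_rot': [-0.731, -3.055, 0.002], 'force': [-0.099, -0.567, -0.52], 'wrist_torque': [-0.012, -0.018, -0.014], 'grasp_force': 0.0, 'opening': 0.087}
scene {'fx': 463.7053, 'fy': 463.7053, 'cx': 314.102, 'cy': 236.0134, 'k1': -0.0211, 'view': [[0.7695, 0.6385, -0.0147, -0.3791], [0.4115, -0.5133, -0.7532, -0.1536], [-0.4884, 0.5735, -0.6577, 1.4074], [0.0, 0.0, 0.0, 1.0]]}
scene legpiece [(0.73, [255.4, 322.2]), (0.63, [150.5, 344.0])]
scene stall [(0.66, [250.7, 324.7]), (0.37, [385.5, 246.2])]
scene stand [(0.89, [382.0, 265.1])]
scene knob [(0.79, [385.4, 246.7])]
scene foot []
scene head [(0.67, [386.7, 246.7])]
top {'fx': 564.3045, 'fy': 564.3045, 'cx': 314.3647, 'cy': 239.8636, 'k1': -0.1646, 'view': [[0.0046, -1.0, 0.0002, -0.0476], [-0.9954, -0.0046, -0.0953, 0.5824], [0.0953, 0.0003, -0.9955, 1.2989], [0.0, 0.0, 0.0, 1.0]]}
top legpiece [(0.85, [403.8, 265.9]), (0.39, [276.8, 196.3])]
top stall [(0.77, [395.8, 262.1])]
top stand [(0.87, [283.2, 221.3])]
top knob [(0.93, [276.1, 193.9])]
top foot []
top head [(0.87, [276.6, 196.7])]
```

View pics/scene0.png

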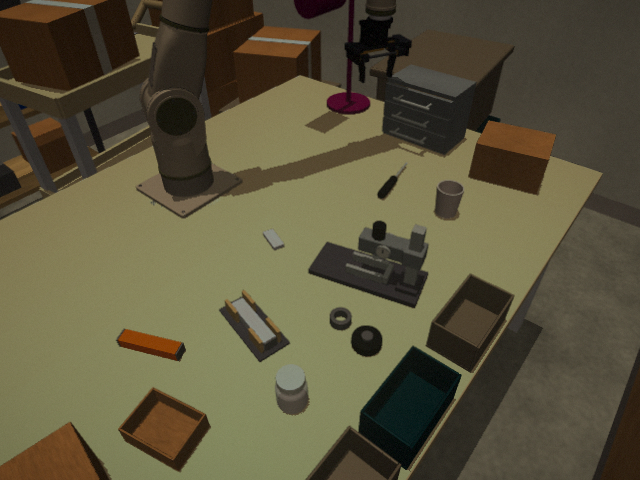

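View pics/top0.png

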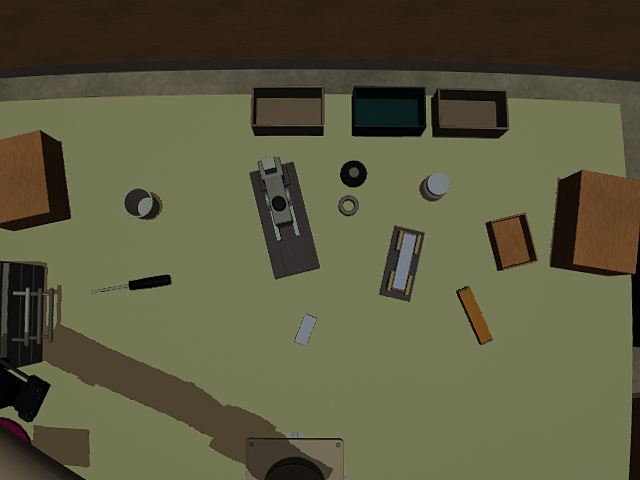

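The aluminium piece lies in the stall at scene (255,322) and top (404,263). The orange bar at scene (150,344), top (475,315) is the look-alike. The stand has its knob at scene (380,230) and top (279,203), with its mouth facing the robot. The network's knob centres sit on the head, so I'll measure from enlarged crops.

```bash
cat > h.py <<'E'
from bench import manip, viewer, spotter
import cv2, numpy as np
from scipy.optimize import least_squares
C={n:viewer.camera_model(n) for n in ("scene","top")}
def K(c): return np.array([[c["fx"],0,c["cx"]],[0,c["fy"],c["cy"]],[0,0,1]]),np.array([c["k1"],0,0,0,0.])
def proj(n,P):
    c=C[n];V=np.array(c["view"]);k,d=K(c)
    return cv2.projectPoints(np.atleast_2d(np.float64(P)),cv2.Rodrigues(V[:3,:3])[0],V[:3,3],k,d)[0][:,0]
def ray(n,px):
    c=C[n];V=np.array(c["view"]);k,d=K(c)
    u=cv2.undistortPoints(np.float64(px).reshape(-1,1,2),k,d)[:,0]
    R=V[:3,:3];return -R.T@V[:3,3],np.c_[u,np.ones(len(u))]@R
def onz(n,px,z):
    o,d=ray(n,px);return o+d*((z-o[2])/d[:,2])[:,None]
def tri(pt,ps):
    f=lambda X:np.r_[proj("top",X)[0]-pt,proj("scene",X)[0]-ps]
    r=least_squares(f,[.6,0,.05]);return r.x,r.fun
E
python3 - <<'E'
from h import *
out={}
for n in ("top","scene"):
    viewer.get_image(n)
    for l in ("legpiece","stall","stand","knob"):
        for d in spotter.silhouettes(n,l)[:2]:
            m=d["mask"].astype(np.uint8); r=cv2.minAreaRect(cv2.findNonZero(m)) if m.any() else None
            print(n,l,round(d["score"],2),np.round(d["centre"],1),m.sum(),r)
            out[f"{n}_{l}_{len(out)}"]=m
np.savez("m.npz",**out)
def crop(n,x,y,w,h,s): return cv2.resize(cv2.imread(f"pics/{n}0.png")[y:y+h,x:x+w],None,fx=s,fy=s,interpolation=cv2.INTER_CUBIC)
a=crop("top",240,145,90,140,4.2857);b=crop("top",370,215,90,140,4.2857)
cv2.imwrite("pics/c1.png",cv2.convertScaleAbs(np.hstack([a,b]),alpha=1.5))
a=crop("scene",305,215,130,95,6)
cv2.imwrite("pics/c2.png",cv2.convertScaleAbs(a,alpha=1.5))
E
```

```text
top legpiece 0.62 [400.7 262. ] 720 ((403.31317138671875, 261.0685119628906), (12.97445297241211, 59.65196228027344), 12.33908748626709)
top legpiece 0.6 [475.7 315.8] 921 ((474.23077392578125, 315.34619140625), (60.83522415161133, 16.120746612548828), 64.44003295898438)
top stand 0.83 [281.1 220.5] 5241 ((282.4363708496094, 215.0541229248047), (119.64398193359375, 47.1016960144043), 76.17134857177734)
top knob 0.7 [277.  192.6] 1190 ((275.9214782714844, 191.53880310058594), (65.93816375732422, 23.409748077392578), 77.73522186279297)
scene legpiece 0.69 [253.6 319.8] 900 ((253.364501953125, 322.1852111816406), (61.50905990600586, 18.060544967651367), 49.184913635253906)
scene legpiece 0.59 [150.8 341.5] 1201 ((150.50001525878906, 344.0000305175781), (67.90997314453125, 18.675243377685547), 14.03624439239502)
scene stall 0.8 [252.9 327.6] 1426 ((253.32423400878906, 324.30059814453125), (73.36911010742188, 36.58985900878906), 52.69605255126953)
scene stand 0.57 [379.9 263.7] 6080 ((373.6211242675781, 253.02378845214844), (114.31570434570312, 79.26325225830078), 17.447187423706055)
```

View pics/c1.png

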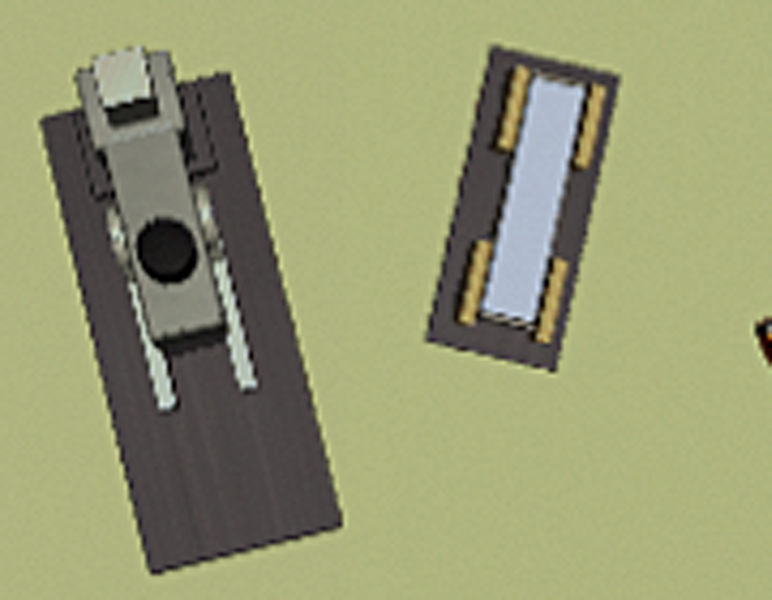

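View pics/c2.png

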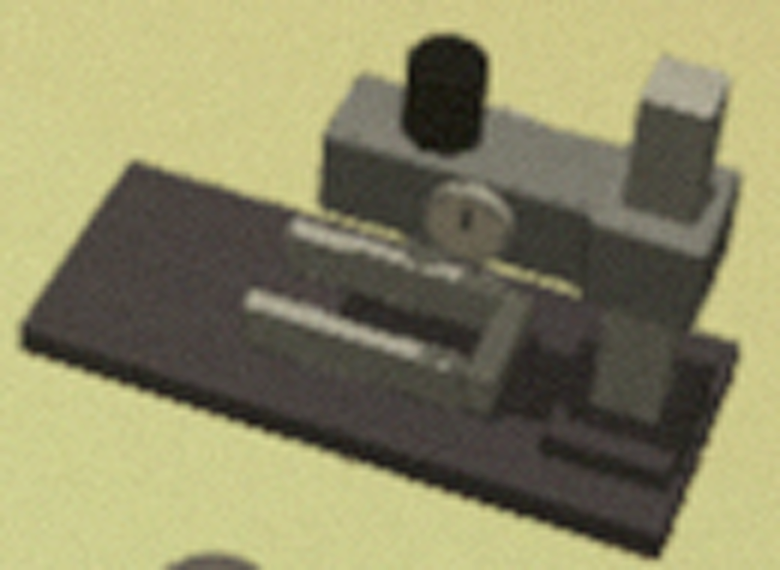

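The crops confirm the target: c1 shows the silver bar between four plywood cheeks at crop (533,200), i.e. top (404,262). It also shows the knob, wall ends and plate corners. c2 shows the stand with its mouth to the left. I'll fit the poses from these corner pixels in both views.

```bash
cat > fit.py <<'E'
from h import *
def T(p,ox=240,oy=145,s=4.2857,dx=0): p=np.float64(p)-[dx,0]; return (p+.5)/s-.5+[ox,oy]
S=lambda p:T(p,305,215,6)
L=lambda p:T(p,370,215,dx=386)
m=1e-3
plate=np.array([[115,55,15],[115,-55,15],[-150,-55,15],[-150,55,15]])*m
walls=np.array([[-65,27.5,37],[-65,17.5,37],[-65,-17.5,37],[-65,-27.5,37]])*m
tp=T([[42,117],[230,73],[342,525],[152,573]]); tw=T([[158,410],[176,405],[239,391],[257,386]])
sp=S([[738,347],[660,540],[22,330],[133,162]])
sw=S([[293,220],[247,296]]); swm=np.array([[-65,22.5,37],[-65,-22.5,37]])*m
def place(v,P): c,s=np.cos(v[2]),np.sin(v[2]); return P@np.array([[c,s,0],[-s,c,0],[0,0,1]])+[v[0],v[1],v[3]]
def f(v,a=1,b=1):
    return np.r_[a*(proj("top",place(v,plate))-tp).ravel(),a*(proj("top",place(v,walls))-tw).ravel(),
      b*(proj("scene",place(v,plate))-sp).ravel(),b*(proj("scene",place(v,swm))-sw).ravel()]
v0=[.6,.02,.25,0]
for a,b in((1,1),(1,0.01),(0.01,1)):
    r=least_squares(f,v0,args=(a,b),loss="soft_l1");print("stand",np.round(r.x,4));
    if a==b: st=r.x;print(np.round(r.fun.reshape(-1,2),2).tolist())
# knob top from top view vs scene
k,res=tri(T([166,248]),S([447,57]));print("knob top",k,res, "in stand",place([0,0,-st[2],0],(k-[st[0],st[1],0])[None]))
col=np.array([[85,0,180]])*m;print("col top proj",proj("top",place(st,col)),T([120,75]),proj("scene",place(st,col)),S([692,83]))
lp=np.array([[70,15,24],[70,-15,24],[-70,-15,24],[-70,15,24]])*m
lt=L([[530,77],[584,87],[533,323],[481,313]])
r=least_squares(lambda v:(proj("top",place([*v,.006],lp))-lt).ravel(),[.55,-.2,-.2]);print("leg",r.x,np.round(r.fun,2))
pt=L([[490,45],[620,75],[556,372],[428,340]]);ss=np.array([[85,37.5,6],[85,-37.5,6],[-85,-37.5,6],[-85,37.5,6]])*m
q=least_squares(lambda v:(proj("top",place([*v,0],ss))-pt).ravel(),[.55,-.2,-.2]);print("stall",q.x,np.round(q.fun,2))
g=onz("top",lt,.03);print("sizes",np.linalg.norm(g-np.roll(g,-1,0),axis=1))
print("tri leg",tri([403.3,261.1],[253.4,322.2]), "scene-on-z",onz("scene",[[253.4,322.2]],.03))
E
python3 fit.py
```

```text
stand [ 0.6508  0.0327  0.2459 -0.002 ]
[[-0.52, -0.28], [-0.17, -0.79], [-0.01, 0.25], [-0.83, 0.13], [0.06, -0.22], [0.01, -0.07], [-0.16, -0.36], [-0.21, -0.2], [0.25, -0.05], [0.0, 0.16], [-1.11, -0.5], [-0.62, -0.27], [-0.85, 1.18], [-0.37, 0.4]]
stand [ 0.6514  0.0326  0.2464 -0.0111]
stand [ 0.6481  0.0388  0.2451 -0.0082]
knob top [0.64996226 0.03255154 0.16303015] [-0.27676277 -0.36189922 -0.4559537   0.05499574] in stand [[-8.15232210e-04  9.51492846e-05  1.63030153e-01]]
col top proj [[268.33868781 162.2030626 ]] [267.61676039 162.11672539] [[418.27817523 229.57534016]] [419.91666667 228.41666667]
leg [ 0.53316757 -0.25520408 -0.21727454] [ 0.43 -1.73  0.15 -1.28 -0.12  1.7  -0.44  1.26]
stall [ 0.53016763 -0.25431548 -0.22094792] [ 0.16 -0.05  0.04 -0.09  0.26 -0.21 -0.45  0.34]
sizes [0.03044585 0.13300394 0.02907748 0.13264213]
tri leg (array([ 0.53489298, -0.25500276,  0.01790198]), array([-0.42905687, -0.39191993, -0.51955846,  0.02164924])) scene-on-z [[ 0.54350798 -0.26025473  0.03      ]]
```

```bash
cat > go.py <<'E'
import sys,numpy as np
from bench import manip
from scipy.spatial.transform import Rotation as R
# usage: go.py x y z yaw(of tool y, rad) -> shift in tool axes (after the spin), shares and spin
s=manip.observe();r=R.from_rotvec(s["eef_rot"]).as_matrix()
yw=np.arctan2(r[1,1],r[0,1])
print("t",round(s["time"],2),"tcp",np.round(s["tcp_pos"],4),"tooly yaw",round(yw,4),"z",np.round(r[:,2],3),"F",np.round(s["force"],2),"op",round(s["opening"],4),"gf",round(s["grasp_force"],1))
if len(sys.argv)>4:
    x,y,z,w=map(float,sys.argv[1:5]);d=(w-yw+np.pi/2)%np.pi-np.pi/2
    q=R.from_rotvec([0,0,d]).as_matrix()@r;l=q.T@(np.array([x,y,z])-s["tcp_pos"])
    print("spin",round(-d/(np.pi/2),4),"shares",np.round(l/.15,4),"mm",np.round(l*1e3,1),"shares if no spin",np.round(r.T@(np.array([x,y,z])-s["tcp_pos"])/.15,4))
E
python3 go.py 0.5195 -0.252 0.10 1.352
```

```text
t 1.2 tcp [0.283  0.5573 0.2226] tooly yaw 1.101 z [ 0.  0. -1.] F [-0.51  0.63 -0.21] op 0.0871 gf 0.0
spin -0.1598 shares [-2.7104 -4.9245  0.8168] mm [-406.6 -738.7  122.5] shares if no spin [-3.8486 -4.0969  0.8169]
```

Call:
drive_tool([
  {"gripper":1,"linear":[0,0,0],"spin":-0.08},
  {"gripper":1,"linear":[0,0,0],"spin":-0.08},
  {"gripper":1,"linear":[-0.15,-0.27,0],"spin":0},
  {"gripper":1,"linear":[-0.15,-0.27,0],"spin":0},
  {"gripper":1,"linear":[-0.15,-0.27,0],"spin":0},
  {"gripper":1,"linear":[-0.15,-0.27,0],"spin":0},
  {"gripper":1,"linear":[-0.15,-0.27,0],"spin":0},
  {"gripper":1,"linear":[-0.15,-0.27,0],"spin":0},
  {"gripper":1,"linear":[-0.15,-0.27,0],"spin":0},
  {"gripper":1,"linear":[-0.15,-0.27,0],"spin":0},
], grip_force=40)

```text
time: 2.2
tcp_pos: [0.3887, 0.2002, 0.2228]
eef_rot: [0.342, 3.122, 0.001]
force: [1.2, -0.2, 0.1]
opening: 0.0871
grasp_force: 0.0
```

Call:
drive_tool([
  {"gripper":1,"linear":[-0.15,-0.27,0],"spin":0},
  {"gripper":1,"linear":[-0.15,-0.27,0],"spin":0},
  {"gripper":1,"linear":[-0.15,-0.27,0],"spin":0},
  {"gripper":1,"linear":[-0.15,-0.27,0],"spin":0},
  {"gripper":1,"linear":[-0.15,-0.27,0],"spin":0},
  {"gripper":1,"linear":[-0.15,-0.27,0],"spin":0},
  {"gripper":1,"linear":[-0.15,-0.27,0],"spin":0},
  {"gripper":1,"linear":[-0.15,-0.27,0],"spin":0},
  {"gripper":1,"linear":[-0.15,-0.27,0],"spin":0},
  {"gripper":1,"linear":[0,0,0],"spin":0},
])

```text
time: 3.2
tcp_pos: [0.5068, -0.2041, 0.2225]
eef_rot: [0.354, 3.121, -0.006]
force: [-1.5, -0.9, -0.5]
opening: 0.087
grasp_force: 0.0
```

```bash
python3 go.py 0.5195 -0.252 0.10 1.352
```

```text
t 3.2 tcp [ 0.5068 -0.2041  0.2225] tooly yaw 1.3451 z [-0.    -0.004 -1.   ] F [-1.55 -0.9  -0.45] op 0.087 gf 0.0
spin -0.0044 shares [-0.1516 -0.2908  0.8177] mm [-22.7 -43.6 122.7] shares if no spin [-0.1537 -0.2898  0.8177]
```

Call:
drive_tool([
  {"gripper":1,"linear":[-0.076,-0.145,0],"spin":-0.0044},
  {"gripper":1,"linear":[-0.076,-0.145,0.1],"spin":0},
  {"gripper":1,"linear":[0,0,0.3],"spin":0},
  {"gripper":1,"linear":[0,0,0.3],"spin":0},
  {"gripper":1,"linear":[0,0,0.12],"spin":0},
  {"gripper":1,"linear":[0,0,0],"spin":0},
  {"gripper":1,"linear":[0,0,0],"spin":0},
])

```text
time: 3.9
tcp_pos: [0.5206, -0.245, 0.1004]
eef_rot: [0.331, 3.123, -0.0]
force: [0.2, -0.0, 0.1]
opening: 0.087
grasp_force: 0.0
```

```bash
python3 go.py 0.5195 -0.252 0.0095 1.352; python3 - <<'E'
from h import *
ims=[]
for n,x,y in(("top",355,205),("scene",205,270)):
    im=viewer.get_image(n)[:,:,::-1];cv2.imwrite(f"pics/{n}1.png",im);ims.append(cv2.resize(im[y:y+110,x:x+80],None,fx=5,fy=5,interpolation=cv2.INTER_CUBIC))
cv2.imwrite("pics/c3.png",cv2.convertScaleAbs(np.hstack(ims),alpha=1.5))
E
```

```text
t 3.9 tcp [ 0.5206 -0.245   0.1004] tooly yaw 1.3595 z [ 0.001 -0.    -1.   ] F [ 0.23 -0.01  0.09] op 0.087 gf 0.0
spin 0.0047 shares [-0.0029 -0.0473  0.6059] mm [-0.4 -7.1 90.9] shares if no spin [-0.0026 -0.0473  0.6059]
```

View pics/c3.png

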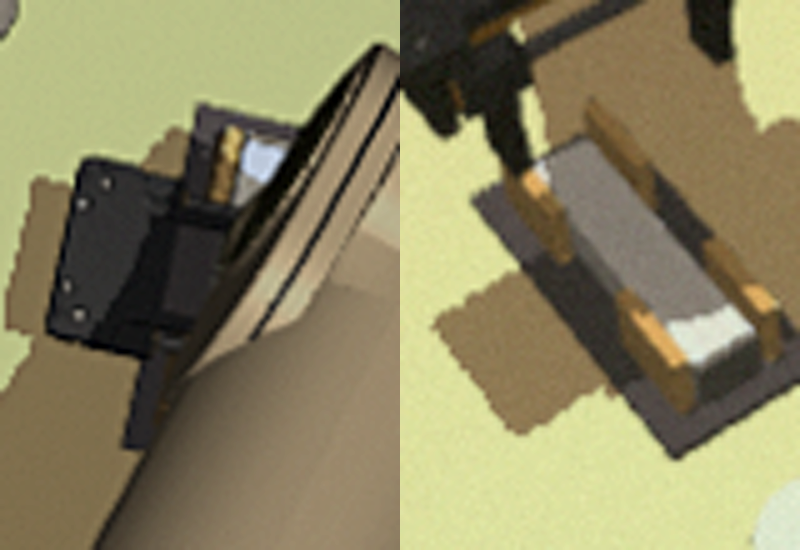

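The crop shows the arm hiding the stall from above. In scene, the bar's top corners sit near crop (755,325), (690,372) and (587,137). I'll use those as the second view of the bar and check its height.

```bash
python3 - <<'E'
import io,contextlib
with contextlib.redirect_stdout(io.StringIO()):
    from fit import *
p=(np.float64([[755,325],[690,372],[587,137]])-[400,0]+.5)/5-.5+[205,270]
g=onz("scene",p,.03);print(g, np.linalg.norm(g[0]-g[1]),np.linalg.norm(g[0]-g[2]))
print("centre scene",(g[1]+g[2])/2)
o=onz("top",lt,.03).mean(0)
print(tri(lt.mean(0),proj("scene",(g[1]+g[2])/2)[0]),o)
E
```

```text
[[ 0.60166244 -0.2540759   0.03      ]
 [ 0.59723912 -0.28750767  0.03      ]
 [ 0.47377169 -0.22665594  0.03      ]] 0.033723122746717606 0.1307971598511463
centre scene [ 0.53550541 -0.25708181  0.03      ]
(array([ 0.53314031, -0.25543946,  0.02653588]), array([-0.05128318, -0.04671643, -0.06209607,  0.00254901])) [ 0.53310485 -0.255174    0.03      ]
```

Call:
drive_tool([
  {"gripper":1,"linear":[0,-0.047,0.1],"spin":0.0047},
  {"gripper":1,"linear":[0,0,0.1],"spin":0},
  {"gripper":1,"linear":[0,0,0],"spin":0},
  {"gripper":1,"linear":[0,0,0],"spin":0},
])

```text
time: 4.4
tcp_pos: [0.5182, -0.2519, 0.069]
eef_rot: [-0.343, -3.121, -0.0]
force: [0.7, -1.0, 0.4]
opening: 0.0871
grasp_force: 0.0
```

```bash
python3 go.py 0.5195 -0.252 0.0095 1.352
```

```text
t 4.4 tcp [ 0.5182 -0.2519  0.069 ] tooly yaw 1.3517 z [-0.001  0.    -1.   ] F [ 0.72 -0.95  0.4 ] op 0.0871 gf 0.0
spin -0.0002 shares [-0.009   0.0011  0.3964] mm [-1.3  0.2 59.5] shares if no spin [-0.009   0.0011  0.3964]
```

Call:
drive_tool([
  {"gripper":1,"linear":[-0.009,0,0.2],"spin":0},
  {"gripper":1,"linear":[0,0,0.12],"spin":0},
  {"gripper":1,"linear":[0,0,0.05],"spin":0},
  {"gripper":1,"linear":[0,0,0.026],"spin":0},
  {"gripper":1,"linear":[0,0,0],"spin":0},
  {"gripper":0.2,"linear":[0,0,0],"spin":0},
  {"gripper":0.2,"linear":[0,0,0],"spin":0},
  {"gripper":0.2,"linear":[0,0,0],"spin":0},
  {"gripper":0.2,"linear":[0,0,0],"spin":0},
  {"gripper":0.2,"linear":[0,0,0],"spin":0},
], grip_force=40)

```text
time: 5.4
tcp_pos: [0.52, -0.2522, 0.0103]
eef_rot: [0.343, 3.123, 0.0]
force: [-0.1, 1.0, -0.4]
opening: 0.0547
grasp_force: 0.0
```

```bash
python3 go.py 0.5195 -0.252 0.0095 1.352
```

```text
t 5.4 tcp [ 0.52   -0.2522  0.0103] tooly yaw 1.3519 z [ 0.  0. -1.] F [-0.11  0.96 -0.43] op 0.0547 gf 0.0
spin -0.0001 shares [0.0039 0.0008 0.005 ] mm [0.6 0.1 0.8] shares if no spin [0.0039 0.0008 0.005 ]
```

Call:
drive_tool([
  {"gripper":0.2,"linear":[0,0,0],"spin":0},
  {"gripper":0.2,"linear":[0,0,0],"spin":0},
  {"gripper":0.2,"linear":[0,0,0],"spin":0},
  {"gripper":0.2,"linear":[0,0,0],"spin":0},
  {"gripper":0.2,"linear":[0,0,0],"spin":0},
  {"gripper":0.2,"linear":[0,0,0],"spin":0},
])

```text
time: 6.0
tcp_pos: [0.5199, -0.2523, 0.0101]
eef_rot: [-0.343, -3.123, -0.0]
force: [0.8, 0.2, -0.4]
opening: 0.0299
grasp_force: 40.0
```

```bash
python3 go.py 0.5195 -0.252 0.11 1.352
```

```text
t 6.0 tcp [ 0.5199 -0.2523  0.0101] tooly yaw 1.3519 z [-0.  0. -1.] F [ 0.79  0.19 -0.44] op 0.0299 gf 40.0
spin -0.0001 shares [ 0.0033  0.0013 -0.666 ] mm [  0.5   0.2 -99.9] shares if no spin [ 0.0033  0.0013 -0.666 ]
```

Call:
drive_tool([
  {"gripper":0.2,"linear":[0,0,-0.1],"spin":0},
  {"gripper":0.2,"linear":[0,0,-0.28],"spin":0},
  {"gripper":0.2,"linear":[0,0,-0.28],"spin":0},
  {"gripper":0.2,"linear":[0,0,0],"spin":-0.074},
  {"gripper":0.2,"linear":[0,0,0],"spin":-0.074},
  {"gripper":0.2,"linear":[0,0,0],"spin":-0.074},
  {"gripper":0.2,"linear":[0,0,0],"spin":-0.074},
  {"gripper":0.2,"linear":[0,0,0],"spin":0},
])

```text
time: 6.8
tcp_pos: [0.5199, -0.2525, 0.11]
eef_rot: [-0.388, 3.117, -0.0]
force: [0.3, 0.4, -2.3]
opening: 0.0302
grasp_force: 40.0
```

```bash
python3 go.py 0.4917 -0.0072 0.07 1.8168
```

```text
t 6.8 tcp [ 0.5199 -0.2525  0.11  ] tooly yaw 1.8182 z [ 0.001  0.    -1.   ] F [ 0.3   0.37 -2.27] op 0.0302 gf 40.0
spin 0.0009 shares [-0.216   1.6317  0.2668] mm [-32.4 244.8  40. ] shares if no spin [-0.2183  1.6314  0.2668]
```

Call:
drive_tool([
  {"gripper":0.2,"linear":[-0.036,0.272,0],"spin":0},
  {"gripper":0.2,"linear":[-0.036,0.272,0],"spin":0},
  {"gripper":0.2,"linear":[-0.036,0.272,0],"spin":0},
  {"gripper":0.2,"linear":[-0.036,0.272,0],"spin":0},
  {"gripper":0.2,"linear":[-0.036,0.272,0.1],"spin":0},
  {"gripper":0.2,"linear":[-0.036,0.272,0.16],"spin":0},
  {"gripper":0.2,"linear":[0,0,0],"spin":0},
  {"gripper":0.2,"linear":[0,0,0],"spin":0},
  {"gripper":0.2,"linear":[0,0,0],"spin":0},
])

```text
time: 7.7
tcp_pos: [0.4923, -0.0081, 0.0709]
eef_rot: [-0.38, 3.118, -0.001]
force: [-0.5, -0.3, -2.5]
opening: 0.0295
grasp_force: 40.0
```

```bash
python3 go.py 0.4917 -0.0072 0.026 1.8168; python3 - <<'E'
from h import *
ims=[]
for n,x,y in(("top",235,160),("scene",270,200)):
    im=viewer.get_image(n)[:,:,::-1];cv2.imwrite(f"pics/{n}2.png",im);ims.append(cv2.resize(im[y:y+130,x:x+100],None,fx=4,fy=4,interpolation=cv2.INTER_CUBIC))
cv2.imwrite("pics/c4.png",cv2.convertScaleAbs(np.hstack(ims),alpha=1.5))
E
```

```text
t 7.7 tcp [ 0.4923 -0.0081  0.0709] tooly yaw 1.8136 z [ 0.001 -0.    -1.   ] F [-0.46 -0.3  -2.51] op 0.0295 gf 40.0
spin -0.002 shares [0.0023 0.0071 0.299 ] mm [ 0.3  1.1 44.9] shares if no spin [0.0023 0.0071 0.299 ]
```

View pics/c4.png

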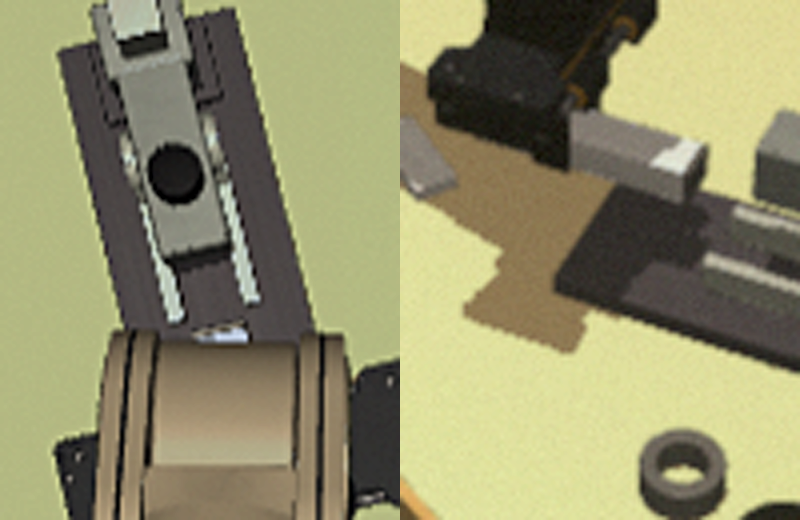

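The top crop shows the bar's front end at crop (195–247, 328), just before the mouth and roughly midway between the walls. The scene crop shows its front face at (690,175). I'll check the lateral offset numerically, in the same top picture as the walls.

```bash
python3 - <<'E'
import io,contextlib
with contextlib.redirect_stdout(io.StringIO()):
    from fit import *
from scipy.spatial.transform import Rotation as R
s=manip.observe();r=R.from_rotvec(s["eef_rot"]).as_matrix();t=s["tcp_pos"]
c=lambda fx,fy,h:t+r@np.array([-fx,fy,0])+np.array([0,0,h])
P=[c(.0836,.015,.020),c(.0836,-.015,.020),c(.0836,.015,-.004),c(.0836,-.015,-.004)]
print("pred top",np.round(proj("top",P),1).tolist());print("pred scene",np.round(proj("scene",P),1).tolist())
im=cv2.imread("pics/top2.png");g=im.astype(int).sum(2)//3
for y in range(238,247): print(y,g[y,276:306].tolist())
w=place(st,walls);print("walls in top, fitted",np.round(proj("top",w),1).tolist(),"read",np.round(tw,1).tolist())
for y in(225,230,234): print(y,g[y,264:304].tolist())
E
```

```text
pred top [[282.5, 242.7], [295.5, 239.6], [283.1, 243.7], [295.9, 240.6]]
pred scene [[346.1, 235.5], [341.0, 243.3], [345.8, 243.2], [340.8, 251.0]]
238 [41, 135, 127, 131, 139, 23, 49, 50, 48, 51, 52, 50, 50, 50, 49, 49, 52, 49, 50, 49, 50, 53, 52, 50, 50, 50, 50, 49, 48, 47]
239 [47, 142, 137, 137, 76, 9, 50, 50, 49, 51, 52, 50, 51, 49, 47, 47, 51, 48, 45, 37, 51, 52, 53, 51, 51, 50, 49, 51, 49, 47]
240 [49, 83, 74, 73, 23, 25, 52, 49, 48, 50, 54, 51, 49, 47, 46, 38, 36, 54, 58, 67, 30, 51, 53, 51, 50, 50, 49, 50, 48, 49]
241 [48, 40, 31, 36, 44, 46, 52, 49, 47, 47, 48, 28, 40, 61, 63, 65, 78, 82, 73, 38, 14, 48, 52, 51, 50, 49, 49, 49, 49, 47]
242 [49, 48, 49, 50, 50, 51, 49, 29, 47, 72, 73, 64, 79, 78, 48, 46, 70, 127, 122, 105, 47, 47, 53, 52, 49, 52, 50, 50, 49, 48]
243 [51, 50, 50, 49, 52, 52, 55, 73, 92, 89, 60, 57, 99, 126, 113, 112, 115, 138, 138, 141, 116, 25, 52, 54, 50, 49, 49, 49, 50, 49]
244 [47, 45, 44, 43, 45, 45, 45, 61, 84, 106, 90, 88, 107, 148, 145, 144, 142, 140, 140, 144, 141, 13, 51, 54, 52, 50, 51, 51, 50, 51]
245 [41, 38, 39, 38, 39, 38, 37, 32, 45, 65, 63,
[... 169 characters left out ...]
 40, 40, 39, 38, 40, 39, 39, 40]
walls in top, fitted [[276.5, 240.1], [280.7, 239.1], [295.2, 235.5], [299.4, 234.5]] read [[276.5, 240.3], [280.7, 239.1], [295.4, 235.9], [299.6, 234.7]]
225 [47, 49, 49, 51, 47, 47, 49, 49, 44, 56, 136, 105, 0, 5, 14, 19, 19, 20, 23, 25, 22, 23, 22, 22, 19, 24, 44, 41, 43, 98, 129, 126, 125, 79, 42, 47, 47, 46, 47, 50]
230 [46, 47, 50, 50, 48, 49, 47, 51, 49, 46, 39, 134, 124, 128, 133, 3, 51, 49, 52, 53, 52, 49, 50, 50, 48, 49, 51, 49, 49, 44, 52, 131, 125, 127, 119, 39, 48, 49, 48, 47]
234 [52, 47, 48, 50, 49, 51, 51, 47, 49, 50, 42, 39, 134, 125, 128, 133, 1, 49, 49, 51, 52, 53, 50, 49, 51, 48, 49, 51, 49, 51, 44, 50, 137, 134, 140, 130, 43, 48, 49, 47]
```

```bash
python3 - <<'E'
import io,contextlib
with contextlib.redirect_stdout(io.StringIO()):
    from fit import *
f0=lambda v:f([v[0],v[1],v[2],0],1,0.01)
r=least_squares(f0,v0[:3],loss="soft_l1");print("top-only stand",r.x)
g=cv2.imread("pics/top2.png").astype(float).mean(2);mids=[]
for y in range(228,237):
    row=g[y,268:304];th=90.;x=np.arange(268,304)
    e=[x[i]+(th-row[i])/(row[i+1]-row[i]) for i in range(len(row)-1) if (row[i]-th)*(row[i+1]-th)<0]
    if len(e)==4: mids.append([np.mean(e),y])
    else: print(y,e)
w=onz("top",mids,.037);print(np.round(mids,2).tolist())
p=np.polyfit(w[:,0],w[:,1],1);print("axis yaw (walls)",np.arctan(p[0]),"y at x=.5876",np.polyval(p,.5876))
for n,s in(("both",st[:3]),("top",r.x)):
    d=w[:,:2]-s[:2];print(n,"lateral mm",np.round(1e3*(-np.sin(s[2])*d[:,0]+np.cos(s[2])*d[:,1]),2))
E
```

```text
top-only stand [0.65012419 0.03206951 0.24630577]
236 [np.float64(275.59203980099505), np.float64(279.4)]
[[285.49, 228.0], [286.02, 229.0], [286.43, 230.0], [286.41, 231.0], [286.43, 232.0], [287.07, 233.0], [287.45, 234.0], [286.74, 235.0]]
axis yaw (walls) 0.21713730103041656 y at x=.5876 0.01730836202796114
both lateral mm [ 0.47 -0.19 -0.56  0.03  0.53 -0.36 -0.67  1.49]
top lateral mm [ 0.9   0.25 -0.13  0.46  0.97  0.07 -0.23  1.93]
```

Call:
drive_tool([
  {"gripper":0.2,"linear":[0.005,0.004,0.2],"spin":-0.002},
  {"gripper":0.2,"linear":[0,0,0.12],"spin":0},
  {"gripper":0.2,"linear":[0,0,0],"spin":0},
  {"gripper":0.2,"linear":[0,0,0],"spin":0},
  {"gripper":0.2,"linear":[0,0,0],"spin":0},
])

```text
time: 8.3
tcp_pos: [0.4918, -0.0069, 0.0233]
eef_rot: [-0.389, 3.116, 0.0]
force: [-0.5, -0.2, -1.8]
opening: 0.0296
grasp_force: 40.0
```

```bash
python3 go.py 0.4911 -0.0076 0.0205 1.817
```

```text
t 8.3 tcp [ 0.4918 -0.0069  0.0233] tooly yaw 1.8189 z [ 0.002  0.    -1.   ] F [-0.53 -0.24 -1.8 ] op 0.0296 gf 40.0
spin 0.0012 shares [ 0.0055 -0.0033  0.0188] mm [ 0.8 -0.5  2.8] shares if no spin [ 0.0056 -0.0033  0.0188]
```

Call:
drive_tool([
  {"gripper":0.2,"linear":[0,-0.003,0.012],"spin":0.0012},
  {"gripper":0.2,"linear":[-0.04,0,0],"spin":0},
  {"gripper":0.2,"linear":[-0.04,0,0],"spin":0},
  {"gripper":0.2,"linear":[-0.04,0,0],"spin":0},
  {"gripper":0.2,"linear":[-0.04,0,0],"spin":0},
  {"gripper":0.2,"linear":[-0.04,0,0],"spin":0},
  {"gripper":0.2,"linear":[0,0,0],"spin":0},
  {"gripper":0.2,"linear":[0,0,0],"spin":0},
])

```text
time: 9.1
tcp_pos: [0.52, 0.0003, 0.0202]
eef_rot: [0.387, -3.117, 0.0]
force: [0.6, -0.1, -2.1]
opening: 0.0294
grasp_force: 40.0
```

```bash
python3 go.py 0.5658 0.0112 0.0205 1.817
```

```text
t 9.1 tcp [5.20e-01 3.00e-04 2.02e-02] tooly yaw 1.818 z [-0. -0. -1.] F [ 0.64 -0.15 -2.06] op 0.0294 gf 40.0
spin 0.0007 shares [-0.3139 -0.0038 -0.0023] mm [-47.1  -0.6  -0.4] shares if no spin [-0.3139 -0.0041 -0.0023]
```

Call:
drive_tool([
  {"gripper":0.2,"linear":[-0.05,-0.003,0],"spin":0},
  {"gripper":0.2,"linear":[-0.06,0,0],"spin":0},
  {"gripper":0.2,"linear":[-0.06,0,0],"spin":0},
  {"gripper":0.2,"linear":[-0.06,0,0],"spin":0},
  {"gripper":0.2,"linear":[-0.06,0,0],"spin":0},
  {"gripper":0.2,"linear":[-0.02,0,0],"spin":0},
  {"gripper":0.2,"linear":[0,0,0],"spin":0},
  {"gripper":0.2,"linear":[0,0,0],"spin":0},
])

```text
time: 9.9
tcp_pos: [0.565, 0.0111, 0.0202]
eef_rot: [0.387, -3.117, 0.0]
force: [-0.2, -0.2, -1.5]
opening: 0.0299
grasp_force: 40.0
```

```bash
python3 go.py 0.5658 0.0112 0.0195 1.817
```

```text
t 9.9 tcp [0.565  0.0111 0.0202] tooly yaw 1.8179 z [-0. -0. -1.] F [-0.18 -0.24 -1.45] op 0.0299 gf 40.0
spin 0.0006 shares [-0.0053 -0.0009  0.0046] mm [-0.8 -0.1  0.7] shares if no spin [-0.0053 -0.0009  0.0046]
```

Call:
drive_tool([
  {"gripper":0.2,"linear":[0,0,0.004],"spin":0},
  {"gripper":0.2,"linear":[0,0,0.004],"spin":0},
  {"gripper":0.2,"linear":[0,0,0],"spin":0},
  {"gripper":0.2,"linear":[0,0,0],"spin":0},
])

```text
time: 10.3
tcp_pos: [0.5652, 0.0113, 0.0191]
eef_rot: [-0.387, 3.118, 0.0]
force: [0.2, -0.0, -2.0]
opening: 0.03
grasp_force: 40.0
```

Call:
drive_tool([
  {"gripper":0.6,"linear":[0,0,0],"spin":0},
  {"gripper":0.6,"linear":[0,0,0],"spin":0},
  {"gripper":0.6,"linear":[0,0,0],"spin":0},
  {"gripper":0.6,"linear":[0,0,0],"spin":0},
  {"gripper":0.6,"linear":[0.07,0,0],"spin":0},
  {"gripper":0.6,"linear":[0.07,0,0],"spin":0},
  {"gripper":0.6,"linear":[0.07,0,0],"spin":0},
  {"gripper":0.6,"linear":[0.07,0,0],"spin":0},
  {"gripper":0.6,"linear":[0,0,0],"spin":0},
])

```text
time: 11.2
tcp_pos: [0.5229, 0.0005, 0.0191]
eef_rot: [0.386, -3.117, -0.001]
force: [0.4, 0.3, 0.1]
opening: 0.0522
grasp_force: 0.0
```

Call:
drive_tool([
  {"gripper":0.2,"linear":[0,0,0],"spin":0},
  {"gripper":0.2,"linear":[0,0,0],"spin":0},
  {"gripper":0.2,"linear":[0,0,0],"spin":0},
  {"gripper":0.2,"linear":[0,0,0],"spin":0},
  {"gripper":0.2,"linear":[0,0,0],"spin":0},
  {"gripper":0.2,"linear":[0,0,0],"spin":0},
], grip_force=20)

```text
time: 11.8
tcp_pos: [0.5247, 0.0011, 0.0191]
eef_rot: [-0.387, 3.117, 0.0]
force: [1.1, -0.7, -0.4]
opening: 0.0298
grasp_force: 20.0
```

```bash
python3 go.py 0.5512 0.0076 0.0195 1.817
```

```text
t 11.8 tcp [0.5247 0.0011 0.0191] tooly yaw 1.8181 z [ 0.  0. -1.] F [ 1.08 -0.66 -0.44] op 0.0298 gf 20.0
spin 0.0007 shares [-0.1818 -0.0009 -0.0025] mm [-27.3  -0.1  -0.4] shares if no spin [-0.1818 -0.0011 -0.0025]
```

Call:
drive_tool([
  {"gripper":0.2,"linear":[-0.03,0,0],"spin":0},
  {"gripper":0.2,"linear":[-0.05,0,0],"spin":0},
  {"gripper":0.2,"linear":[-0.05,0,0],"spin":0},
  {"gripper":0.2,"linear":[-0.03,0,0],"spin":0},
  {"gripper":0.2,"linear":[0,0,0],"spin":0},
  {"gripper":0.2,"linear":[-0.01,0,0],"spin":0},
  {"gripper":0.2,"linear":[-0.01,0,0],"spin":0},
  {"gripper":0.2,"linear":[0,0,0],"spin":0},
  {"gripper":0.2,"linear":[0,0,0],"spin":0},
])

```text
time: 12.7
tcp_pos: [0.5508, 0.0076, 0.0191]
eef_rot: [-0.387, 3.117, 0.0]
force: [-0.4, 0.4, -0.0]
opening: 0.0303
grasp_force: 20.0
```

```bash
python3 go.py 0.5528 0.0079 0.0195 1.817
```

```text
t 12.7 tcp [0.5508 0.0076 0.0191] tooly yaw 1.818 z [ 0.  0. -1.] F [-0.42  0.41 -0.03] op 0.0303 gf 20.0
spin 0.0006 shares [-0.0134 -0.0014 -0.0025] mm [-2.  -0.2 -0.4] shares if no spin [-0.0134 -0.0014 -0.0025]
```

Now slow steps until the stop is felt.

Call:
drive_tool([
  {"gripper":0.2,"linear":[-0.006,0,0],"spin":0},
  {"gripper":0.2,"linear":[-0.006,0,0],"spin":0},
  {"gripper":0.2,"linear":[0,0,0],"spin":0},
  {"gripper":0.2,"linear":[0,0,0],"spin":0},
])

```text
time: 13.1
tcp_pos: [0.5526, 0.0081, 0.0191]
eef_rot: [-0.388, 3.117, 0.0]
force: [-1.3, 0.2, 0.9]
opening: 0.0296
grasp_force: 20.0
```

Call:
drive_tool([
  {"gripper":0.2,"linear":[-0.006,0,0],"spin":0},
  {"gripper":0.2,"linear":[0,0,0],"spin":0},
  {"gripper":0.2,"linear":[0,0,0],"spin":0},
])

```text
time: 13.4
tcp_pos: [0.5526, 0.0081, 0.0191]
eef_rot: [0.387, -3.116, -0.0]
force: [-5.7, -1.3, 6.1]
opening: 0.0296
grasp_force: 20.0
```

Call:
drive_tool([
  {"gripper":0.2,"linear":[-0.006,0,0],"spin":0},
  {"gripper":0.2,"linear":[0,0,0],"spin":0},
  {"gripper":0.2,"linear":[0,0,0],"spin":0},
])

```text
time: 13.7
tcp_pos: [0.5526, 0.0081, 0.0191]
eef_rot: [0.386, -3.114, -0.001]
force: [-11.5, -1.6, 11.4]
opening: 0.0297
grasp_force: 20.0
```

Call:
drive_tool([
  {"gripper":0.7,"linear":[0,0,0],"spin":0},
  {"gripper":0.7,"linear":[0,0,0],"spin":0},
  {"gripper":0.7,"linear":[0,0,0],"spin":0},
  {"gripper":0.7,"linear":[0,0,0],"spin":0},
  {"gripper":0.7,"linear":[0.01,0,-0.1],"spin":0},
  {"gripper":0.7,"linear":[0,0,-0.3],"spin":0},
  {"gripper":0.7,"linear":[0,0,-0.3],"spin":0},
  {"gripper":0.7,"linear":[0,0,-0.3],"spin":0},
  {"gripper":0.7,"linear":[0,0,-0.2],"spin":0},
  {"gripper":0.7,"linear":[0,0,0],"spin":0},
])

```text
time: 14.7
tcp_pos: [0.5551, 0.0079, 0.205]
eef_rot: [-0.386, 3.109, 0.001]
force: [0.8, 0.1, -0.2]
opening: 0.0609
grasp_force: 0.0
```

```bash
python3 go.py 0.6502 0.0324 0.195 1.817; python3 - <<'E'
from h import *
ims=[]
for n,x,y in(("top",235,160),("scene",310,210)):
    im=viewer.get_image(n)[:,:,::-1];cv2.imwrite(f"pics/{n}3.png",im);ims.append(cv2.resize(im[y:y+100,x:x+80],None,fx=5,fy=5,interpolation=cv2.INTER_CUBIC))
cv2.imwrite("pics/c5.png",cv2.convertScaleAbs(np.hstack(ims),alpha=1.5))
E
```

```text
t 14.7 tcp [0.5551 0.0079 0.205 ] tooly yaw 1.8175 z [ 0.008  0.002 -1.   ] F [ 0.85  0.1  -0.16] op 0.0609 gf 0.0
spin 0.0003 shares [-0.6543  0.0035  0.0721] mm [-98.1   0.5  10.8] shares if no spin [-0.6543  0.0032  0.0721]
```

View pics/c5.png

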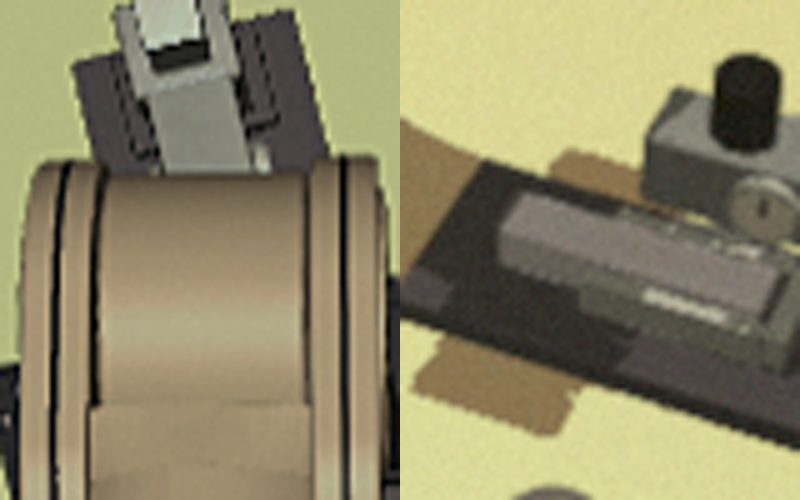

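Scene crop: the bar lies flat between the walls, its front end at the stop (crop (780,290)) and its outer end at (510,225). Now to the knob.

Call:
drive_tool([
  {"gripper":0.7,"linear":[-0.2,0.001,0],"spin":0},
  {"gripper":0.7,"linear":[-0.3,0.001,0],"spin":0},
  {"gripper":0.7,"linear":[-0.15,0.001,0],"spin":0},
  {"gripper":0.7,"linear":[0,0,0],"spin":0},
  {"gripper":0.7,"linear":[0,0,0],"spin":0},
  {"gripper":0.7,"linear":[0,0,0],"spin":0},
])

```text
time: 15.4
tcp_pos: [0.6462, 0.0317, 0.1987]
eef_rot: [0.386, -3.117, 0.0]
force: [-0.3, 0.2, -0.6]
opening: 0.0609
grasp_force: 0.0
```

```bash
python3 go.py 0.6502 0.0324 0.132 1.817
```

```text
t 15.4 tcp [0.6462 0.0317 0.1987] tooly yaw 1.8172 z [-0.001 -0.    -1.   ] F [-0.29  0.2  -0.55] op 0.0609 gf 0.0
spin 0.0001 shares [-0.0274 -0.0023  0.4445] mm [-4.1 -0.3 66.7] shares if no spin [-0.0274 -0.0023  0.4445]
```

Call:
drive_tool([
  {"gripper":0.7,"linear":[-0.027,-0.002,0.15],"spin":0},
  {"gripper":0.7,"linear":[0,0,0.15],"spin":0},
  {"gripper":0.7,"linear":[0,0,0.09],"spin":0},
  {"gripper":0.7,"linear":[0,0,0.041],"spin":0},
  {"gripper":0.7,"linear":[0,0,0],"spin":0},
  {"gripper":0.2,"linear":[0,0,0],"spin":0},
  {"gripper":0.2,"linear":[0,0,0],"spin":0},
  {"gripper":0.2,"linear":[0,0,0],"spin":0},
  {"gripper":0.2,"linear":[0,0,0],"spin":0},
  {"gripper":0.2,"linear":[0,0,0],"spin":0},
], grip_force=50)

```text
time: 16.4
tcp_pos: [0.6515, 0.0324, 0.1348]
eef_rot: [-0.387, 3.117, -0.001]
force: [0.7, 4.4, -0.4]
opening: 0.0293
grasp_force: 50.5
```

Call:
drive_tool([
  {"gripper":0.2,"linear":[0,0,0],"spin":0},
  {"gripper":0.2,"linear":[0,0,0],"spin":0},
  {"gripper":0.2,"linear":[0,0,0],"spin":0},
  {"gripper":0.2,"linear":[0,0,0],"spin":0},
])

```text
time: 16.8
tcp_pos: [0.6515, 0.0325, 0.1347]
eef_rot: [-0.387, 3.117, -0.001]
force: [2.3, -4.3, 1.6]
opening: 0.0288
grasp_force: 50.0
```

```bash
python3 go.py
```

```text
t 16.8 tcp [0.6515 0.0325 0.1347] tooly yaw 1.8176 z [ 0.001 -0.001 -1.   ] F [ 2.33 -4.3   1.64] op 0.0288 gf 50.0
```

Call:
drive_tool([
  {"gripper":0.2,"linear":[0,0,0.01],"spin":0},
  {"gripper":0.2,"linear":[0,0,0.02],"spin":0},
  {"gripper":0.2,"linear":[0,0,0.02],"spin":0},
  {"gripper":0.2,"linear":[0,0,0.02],"spin":0},
  {"gripper":0.2,"linear":[0,0,0.01],"spin":0},
])

```text
time: 17.3
tcp_pos: [0.6515, 0.0325, 0.1232]
eef_rot: [-0.386, 3.117, -0.001]
force: [-0.9, -4.2, 7.6]
opening: 0.0292
grasp_force: 50.0
```

Call:
drive_tool([
  {"gripper":0.2,"linear":[0,0,0.01],"spin":0},
  {"gripper":0.2,"linear":[0,0,0.01],"spin":0},
])

```text
time: 17.5
tcp_pos: [0.6515, 0.0325, 0.1203]
eef_rot: [-0.386, 3.117, -0.001]
force: [-1.2, -3.4, 7.7]
opening: 0.0293
grasp_force: 50.0
```

Call:
drive_tool([
  {"gripper":0.2,"linear":[0,0,0.006],"spin":0},
  {"gripper":0.2,"linear":[0,0,0.006],"spin":0},
])

```text
time: 17.7
tcp_pos: [0.6515, 0.0325, 0.1185]
eef_rot: [-0.386, 3.117, -0.001]
force: [-0.2, -4.5, 7.4]
opening: 0.0291
grasp_force: 50.0
```

Call:
drive_tool([
  {"gripper":0.2,"linear":[0,0,0.005],"spin":0},
  {"gripper":0.2,"linear":[0,0,0.005],"spin":0},
])

```text
time: 17.9
tcp_pos: [0.6515, 0.0326, 0.1171]
eef_rot: [-0.386, 3.117, -0.001]
force: [-0.5, -3.6, 7.2]
opening: 0.0289
grasp_force: 50.0
```

Call:
drive_tool([
  {"gripper":0.2,"linear":[0,0,0.005],"spin":0},
  {"gripper":0.2,"linear":[0,0,0.005],"spin":0},
])

```text
time: 18.1
tcp_pos: [0.6515, 0.0325, 0.1155]
eef_rot: [-0.386, 3.117, -0.001]
force: [-0.5, -4.0, 8.2]
opening: 0.0288
grasp_force: 50.0
```

Call:
drive_tool([
  {"gripper":0.2,"linear":[0,0,0.005],"spin":0},
  {"gripper":0.2,"linear":[0,0,0.005],"spin":0},
])

```text
time: 18.3
tcp_pos: [0.6515, 0.0325, 0.114]
eef_rot: [-0.386, 3.117, -0.001]
force: [-1.4, -4.3, 7.3]
opening: 0.0291
grasp_force: 50.0
```

Call:
drive_tool([
  {"gripper":0.2,"linear":[0,0,0.005],"spin":0},
  {"gripper":0.2,"linear":[0,0,0.005],"spin":0},
])

```text
time: 18.5
tcp_pos: [0.6515, 0.0325, 0.1125]
eef_rot: [-0.386, 3.117, -0.001]
force: [-1.8, -4.3, 6.7]
opening: 0.0288
grasp_force: 50.0
```

Call:
drive_tool([
  {"gripper":0.2,"linear":[0,0,0.005],"spin":0},
  {"gripper":0.2,"linear":[0,0,0.005],"spin":0},
])

```text
time: 18.7
tcp_pos: [0.6515, 0.0325, 0.111]
eef_rot: [-0.386, 3.117, -0.001]
force: [-1.6, -4.6, 7.7]
opening: 0.0289
grasp_force: 50.0
```

Call:
drive_tool([
  {"gripper":0.2,"linear":[0,0,0.005],"spin":0},
  {"gripper":0.2,"linear":[0,0,0.005],"spin":0},
])

```text
time: 18.9
tcp_pos: [0.6515, 0.0326, 0.1096]
eef_rot: [-0.387, 3.117, -0.001]
force: [-0.4, -3.7, 7.3]
opening: 0.0293
grasp_force: 50.0
```

Call:
drive_tool([
  {"gripper":0.2,"linear":[0,0,0.005],"spin":0},
  {"gripper":0.2,"linear":[0,0,0.005],"spin":0},
])

```text
time: 19.1
tcp_pos: [0.6515, 0.0325, 0.108]
eef_rot: [-0.386, 3.117, -0.001]
force: [-1.3, -4.7, 6.6]
opening: 0.0287
grasp_force: 50.0
```

Call:
drive_tool([
  {"gripper":0.2,"linear":[0,0,0.005],"spin":0},
  {"gripper":0.2,"linear":[0,0,0.005],"spin":0},
])

```text
time: 19.3
tcp_pos: [0.6515, 0.0326, 0.1065]
eef_rot: [-0.386, 3.117, -0.001]
force: [-0.7, -4.3, 6.9]
opening: 0.029
grasp_force: 50.0
```

Call:
drive_tool([
  {"gripper":0.2,"linear":[0,0,0.005],"spin":0},
  {"gripper":0.2,"linear":[0,0,0.005],"spin":0},
])

```text
time: 19.5
tcp_pos: [0.6515, 0.0326, 0.1051]
eef_rot: [-0.387, 3.117, -0.0]
force: [-1.8, -3.9, 9.0]
opening: 0.0287
grasp_force: 50.0
```

Call:
drive_tool([
  {"gripper":0.2,"linear":[0,0,0.005],"spin":0},
])

```text
time: 19.6
tcp_pos: [0.6515, 0.0325, 0.1045]
eef_rot: [-0.386, 3.117, -0.0]
force: [-2.1, -3.0, 10.8]
opening: 0.0289
grasp_force: 50.0
```

Call:
drive_tool([
  {"gripper":0.2,"linear":[0,0,0.005],"spin":0},
])

```text
time: 19.7
tcp_pos: [0.6515, 0.0325, 0.1039]
eef_rot: [-0.386, 3.117, -0.0]
force: [-3.3, -3.7, 11.2]
opening: 0.0289
grasp_force: 50.0
```

Call:
drive_tool([
  {"gripper":0.2,"linear":[0,0,0.004],"spin":0},
])

```text
time: 19.8
tcp_pos: [0.6515, 0.0325, 0.1034]
eef_rot: [-0.386, 3.117, -0.0]
force: [-4.0, -5.1, 12.0]
opening: 0.0289
grasp_force: 50.0
```

Call:
drive_tool([
  {"gripper":0.2,"linear":[0,0,0.002],"spin":0},
])

```text
time: 19.9
tcp_pos: [0.6515, 0.0325, 0.1032]
eef_rot: [-0.386, 3.117, -0.0]
force: [-4.9, -4.2, 13.2]
opening: 0.0286
grasp_force: 50.0
```

Call:
drive_tool([
  {"gripper":0.2,"linear":[0,0,0.001],"spin":0},
])

```text
time: 20.0
tcp_pos: [0.6515, 0.0325, 0.1031]
eef_rot: [-0.386, 3.117, -0.0]
force: [-3.3, -3.9, 14.3]
opening: 0.0288
grasp_force: 50.0
```

Call:
drive_tool([
  {"gripper":0.2,"linear":[0,0,-0.005],"spin":0},
  {"gripper":0.2,"linear":[0,0,0],"spin":0},
])

```text
time: 20.2
tcp_pos: [0.6515, 0.0325, 0.1032]
eef_rot: [-0.387, 3.117, -0.001]
force: [-0.9, -4.7, 7.8]
opening: 0.0291
grasp_force: 50.0
```

Call:
drive_tool([
  {"gripper":0.2,"linear":[0,0,-0.006],"spin":0},
  {"gripper":0.2,"linear":[0,0,0],"spin":0},
  {"gripper":0.2,"linear":[0,0,0],"spin":0},
])

```text
time: 20.5
tcp_pos: [0.6515, 0.0325, 0.1032]
eef_rot: [-0.386, 3.117, -0.001]
force: [3.5, -4.5, 0.5]
opening: 0.029
grasp_force: 50.0
```

Call:
drive_tool([
  {"gripper":0.7,"linear":[0,0,0],"spin":0},
  {"gripper":0.7,"linear":[0,0,0],"spin":0},
  {"gripper":0.7,"linear":[0,0,0],"spin":0},
  {"gripper":0.7,"linear":[0,0,0],"spin":0},
  {"gripper":0.7,"linear":[0,0,0],"spin":0},
  {"gripper":0.7,"linear":[0,0,-0.1],"spin":0},
  {"gripper":0.7,"linear":[0,0,-0.3],"spin":0},
  {"gripper":0.7,"linear":[0,0,-0.3],"spin":0},
  {"gripper":0.7,"linear":[0,0,-0.2],"spin":0},
  {"gripper":0.7,"linear":[0,0,0],"spin":0},
])

```text
time: 21.5
tcp_pos: [0.6533, 0.0328, 0.245]
eef_rot: [-0.386, 3.109, 0.001]
force: [-0.9, 0.1, 0.6]
opening: 0.0608
grasp_force: 0.0
```

Call:
drive_tool([
  {"gripper":0.7,"linear":[0.2,-0.2,0],"spin":0},
  {"gripper":0.7,"linear":[0.2,-0.2,0],"spin":0},
  {"gripper":0.7,"linear":[0.2,-0.2,0],"spin":0},
  {"gripper":0.7,"linear":[0.2,-0.2,0],"spin":0},
  {"gripper":0.7,"linear":[0.2,-0.2,0],"spin":0},
  {"gripper":0.7,"linear":[0,-0.2,0],"spin":0},
  {"gripper":0.7,"linear":[0,-0.2,0],"spin":0},
  {"gripper":0.7,"linear":[0,0,0],"spin":0},
  {"gripper":0.7,"linear":[0,0,0],"spin":0},
])

```text
time: 22.4
tcp_pos: [0.5569, -0.2075, 0.2382]
eef_rot: [0.385, -3.117, -0.0]
force: [-0.3, 0.6, -0.8]
opening: 0.061
grasp_force: 0.0
```

```bash
python3 go.py; python3 - <<'E'
from h import *
ims=[]
for n,x,y in(("top",235,150),("scene",315,205)):
    im=viewer.get_image(n)[:,:,::-1];cv2.imwrite(f"pics/{n}4.png",im);ims.append(cv2.resize(im[y:y+110,x:x+80],None,fx=5,fy=5,interpolation=cv2.INTER_CUBIC))
cv2.imwrite("pics/c6.png",cv2.convertScaleAbs(np.hstack(ims),alpha=1.5))
E
```

```text
t 22.4 tcp [ 0.5569 -0.2075  0.2382] tooly yaw 1.8168 z [-0.  0. -1.] F [-0.28  0.62 -0.79] op 0.061 gf 0.0
```

View pics/c6.png

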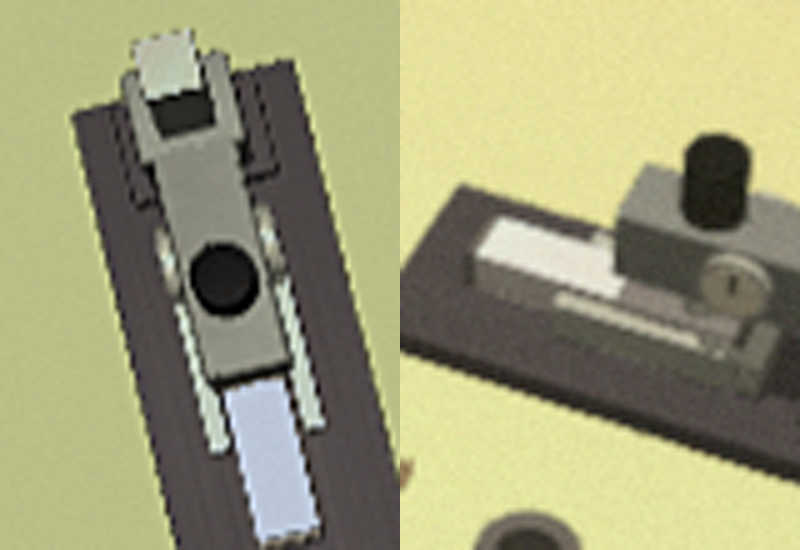

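The bar is flat in the channel with its outer end at top crop (290,540). The head is lowered over it (knob at (225,278)) and the gripper is clear. One numeric check of the outer end's position, then I'll hand in.

```bash
python3 - <<'E'
import io,contextlib
with contextlib.redirect_stdout(io.StringIO()):
    from fit import *
s=[.6502,.0324,.2462,0]
print(proj("top",place(s,np.array([[-.115,0,.039],[-.1115,0,.039],[-.115,0,.015]]))))
g=cv2.imread("pics/top4.png").astype(int).mean(2).astype(int)
for y in range(250,264): print(y,g[y,290:297].tolist())
E
```

```text
[[293.05546459 258.12582642]
 [292.70019894 256.6668885 ]
 [293.43520194 258.76480748]]
250 [133, 132, 134, 133, 134, 135, 140]
251 [133, 133, 133, 134, 133, 133, 139]
252 [133, 133, 134, 133, 133, 134, 136]
253 [132, 133, 134, 133, 133, 134, 137]
254 [134, 134, 135, 134, 135, 137, 137]
255 [135, 136, 139, 141, 142, 142, 138]
256 [142, 139, 107, 85, 75, 104, 99]
257 [80, 108, 87, 74, 80, 90, 37]
258 [79, 71, 43, 40, 55, 55, 19]
259 [54, 40, 28, 35, 37, 40, 42]
260 [39, 44, 49, 53, 52, 51, 51]
261 [51, 53, 53, 52, 51, 50, 49]
262 [49, 52, 52, 52, 50, 51, 50]
263 [49, 51, 52, 53, 51, 50, 48]
```

The end is where it should be (top edge near row 258, as predicted).

```bash
python3 -c "
from bench import manip
print(manip.hand_in())"
```

```text
the job is handed in; nothing more can be done
None
```

Handed in at about 22.5 s on the robot's clock: the leg piece lies flat and home against the stop, the foot is pushed in about 3 mm (judged from the force rise, not read directly), and the gripper is clear; I did not touch anything else.

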